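# Set the length gauge and close its cam lever

## Robot

A 6-joint arm with a two-finger parallel gripper is mounted at the origin on the work surface. World frame = base frame: x ahead of the robot, y to its left, z up, the work surface at z = 0. Lengths are in m, angles in rad, forces in N, time in s.
With the tool pointing down it reaches from about 0.425 to 0.95 m from the base axis. Payload 3.5 kg.
Tool frame: the origin (TCP) lies midway between the tips of the shut fingers; the grasp point (between the pads) lies 19 mm behind it; z points along the fingers, y is the direction in which the jaws open and shut (so a half turn about z gives the same grasp; the last joint's range is limited). The gripper opens to 85 mm and grips with 20 to 120 N. Pads are 22 mm wide; open, the fingers measure 114 mm over their backs; the gripper's body (76 mm by 85 mm) begins 54 mm behind the grasp point. The pads swing forward as they close: fully open they stand 13 mm farther back than shut.
Start: joints at [1.148, 0.286, 1.577, -0, 1.279, -0.15], TCP at [0.182, 0.65, 0.231] pointing down, gripper open.
Joint ranges: [-2.77, 2.77], [-0.9, 2.22], [0.21, 2.48], [-1.53, 4.67], [0.24, 2.81], [-2.84, 2.84]. Speed limits (rad/s): [2.79, 2.79, 3.14, 3.14, 3.14, 3.14].

## Interface

Orientations are given as a unit quaternion [x, y, z, w].
In Python, from plant import ctrl gives the robot as it stands.
- The arm moves only by the tool apply_moves, never from a script. Its argument "moves" is a list that holds one entry, the list of rows, each a list of 7 numbers: the shift along the tool's x, y, z in m, then the turn, a rotation vector about the tool's x, y, z in degrees, then the gripper's target within -1 to 1 (shut at 1, half-way at 0, fully open at -1). In form: [[[tx, ty, tz, ax, ay, az, hand], ...]]. A call has 1 to 12 rows; each row shifts and turns the pose as measured when the row begins, along the tool's axes as they then stand; what a row does not reach is not made up. A row lasts 1/10 s, in which the tool goes at most 50 mm and 8.59 degrees, less where a joint would pass 70% of its speed; a pose out of reach is approached as far as the arm can. A call with a gripper value outside its range is refused whole. The fingers move at their own pace and stop on an object; "force" is the grip in N (left out, the last holds). Time passes only in rows, so rows that do not move let the fingers close. It gives the time, the measured TCP pose, the force and the opening at its end, in the units of the state.
- ctrl.get_state(): the state, without advancing time (a new reading comes with each control period).
- ctrl.read_camera(name): name is "scene" or "side" or "wrist"; returns the picture (420x560x3 uint8, red, green, blue); there is no depth.
- ctrl.get_calibration(name): a dict with "camera_matrix" (3x3 intrinsics, pixels), "k1" (the pictures are not rectified: a ray, as slopes to the right and down, at radius r is drawn at 1 + k1 r^2 times it, then the intrinsics apply), "cam_to_world" (4x4, takes a point from camera to world coordinates). Camera axes: x right, y up, looking along -z (the intrinsics and any distortion apply to the point x, -y, -z); pixel columns grow to the right and rows downward; lengths in m; the calibration is good to about 2 mm. A picture is of the moment at which its call begins: read the wrist's pose just before it. get_calibration takes no time and is no camera call; for the wrist camera it gives the pose at the moment of the call.
- ctrl.sign_off(): hands the job in, once; it reports no verdict.
The state is a dict: "time": time; "qpos": joint angles; "dq": joint speeds; "joint_efforts": joint torques, N m; "eef_pos": TCP position; "tcp_rot": TCP orientation; "contact_force": force on the tool from outside, world axes, zero at the start; "wrist_torque": the same for the moment, N m; "opening": opening from 0.0 (shut) to 1.0 (fully open).
Only numpy, scipy, OpenCV 4.12 (cv2) and the standard library are available. Lean on these libraries where they do the work, as an engineer would, in place of code of your own. Each camera call takes 0.05 s, during which the arm holds its last target. There are 200 camera calls.

## Task

Get the length gauge at the parts counter ready: lift the steel keeper link straight up off its two posts and set it down in the grey tray (do not drop it). Then take the leg by the bare part of its crossbar, draw it out along its channel against the light spring until the crossbar lines up with the upright index blade, and while holding it there slide the black cam lever along the crossbar until it is fully home; do not slide the lever before the leg is at the blade. Finish still holding the crossbar at the blade with the fingers (a colleague will then tighten the lock), and leave the carton and the bottle alone.

Things in the scene. Friction and masses are not known exactly. Their poses are not given: they have to be found in the camera images.
- gauge: Length gauge fixed to the bench: dark base plate 230 (x) x 360 (y) x 12 mm. Origin at bench height; base spans y -190..170. The leg draws out along its +y. Grey housing 60 x 80 mm, top 45 mm above the bench, centre x 0, y -140, bears a 12 mm thick post at its centre, top 65 mm. A low channel (54 wide, 30 high) on x 0 guides the leg.
- leg (a joint): How far the sliding leg is drawn out, m: 0 pushed in (start), 0.15 at its stop. The crossbar's centre plane is at gauge y = -0.030 + this value. A spring pulls it back, 2.4 N at 0 rising to 5 N at 0.13, plus 1 N friction: it slides back if not held. With the keeper on it can move only 8 mm. A 12 mm post (top 65 mm) stands on it 50 mm behind the crossbar.
- bar_grip (a point): Grip point on the leg's crossbar, on its centre plane at gauge x -50 mm, 88 mm above the bench. The crossbar is an aluminium plate on edge across the leg's front end, 12 mm thick (gauge y), gauge x -85 to +80, 45 to 100 mm above the bench. Bare from x -85 to the lever (about 70 mm). No other part of gauge or leg close to it is higher than 65 mm.
- lever (a joint): How far the black cam lever is slid along the crossbar, m: 0 fully open, 0.045 fully home (its stop). It slides towards gauge +x, carried by the leg, and stays where left; friction about 3 N. It starts between 0 and 0.008.
- lever_top (a point): Top centre of the black cam lever, a saddle astride the crossbar: 28 mm along it (gauge x), 50 mm across (gauge y, 19 mm out on either side of the bar), 70 to 112 mm above the bench, thumb plate to 119. Its centre is at gauge x = joint lever. Close it by pushing its flat flank on the gauge -x side, e.g. with the flanks of fingers astride the bar.
- mark (a point): The index blade: steel plate 4 mm thick (gauge y), 20 mm (x), top 102 mm above the bench, fixed at gauge x 100 mm beyond the crossbar's +x end. This point is on its centre plane, 88 mm up; axes as the gauge's. The leg is at the mark when the crossbar's centre plane has the same gauge y as this point (60 to 130 mm of draw).
- keeper_grip (a point): Centre of the grip stem of the steel keeper link (about 130 g), a flat loop 96 (y) x 34 x 8 mm lying over both posts with 3 mm play, its axes as the gauge's. Stem 12 mm (x) x 30 mm (y), from 8 to 53 mm above the link's underside; this point is 30 mm above it. Underside 45 mm above the bench at the start; posts reach 20 mm above it.
- keeper: The same keeper link; origin at the centre of its underside.
- tray: Open grey tray 190 (x) x 150 (y) x 35 mm, walls and floor 4 to 5 mm, fixed on the bench; origin at the centre of its underside.
- carton: Bystander: cardboard box 90 x 60 x 70 mm, origin under its centre.
- oil: Bystander: white bottle, 54 mm thick, 130 mm tall, origin under its centre.
There are look-alikes about, which are no part of the job. What is shaped like the keeper but blue or pink is not meant.

How it is judged:
By the outcome, as a careful person would: the job done as asked, in the order asked, and still so for the second after the job is handed in, while the arm keeps its last pose, push and grip.
It also fails if it takes over 62 s, if anything falls off the work surface, if the arm or the gripper's body presses on something with over 40 N, if the wrist force passes 120 N, or if a joint passes its speed limit or range.

## Working session

There is one attempt and no reset: what is moved stays moved. The work goes in short steps, Python scripts to look and compute and a tool call to move; the robot and the scene stay as the last step left them, time stands still between calls to the robot, and variables do not carry over. Pictures are saved under pics/ and viewed, about 8 in all and at most 12, crops included, and the job is handed in when it is done.

Besides the shell and the picture viewer there is one more tool, called after "Emit:" in YAML: its name, and indented under it one key for each argument. apply_moves: Moves the arm, as the interface text tells. Its arguments: {"type":"object","properties":{"moves":{"type":"array","items":{"type":"array","items":{"type":"array","items":{"type":"number"}}}},"force":{"type":"number"}},"required":["moves"]}

```bash
mkdir -p pics; cat > h.py <<'E'
import numpy as np, cv2
from plant import ctrl
def cal(n):
    c=ctrl.get_calibration(n); return np.array(c["camera_matrix"]),c["k1"],np.array(c["cam_to_world"])
def ray(c,uv):
    K,k1,T=c
    d=np.array([(uv[0]-K[0,2])/K[0,0],(uv[1]-K[1,2])/K[1,1]]); u=d.copy()
    for _ in range(20): u=d/(1+k1*(u@u))
    v=T[:3,:3]@np.array([u[0],-u[1],-1.]); return T[:3,3],v/np.linalg.norm(v)
def plane(c,uv,z):
    o,v=ray(c,uv); return o+v*(z-o[2])/v[2]
def proj(c,p):
    K,k1,T=c; q=np.linalg.inv(T)@np.append(p,1); a=np.array([q[0],-q[1]])/-q[2]; a=a*(1+k1*(a@a))
    return np.array([K[0,0]*a[0]+K[0,2],K[1,1]*a[1]+K[1,2]])
def tri(cu):
    A=np.zeros((3,3));b=np.zeros(3)
    for c,uv in cu:
        o,v=ray(c,uv);M=np.eye(3)-np.outer(v,v);A+=M;b+=M@o
    return np.linalg.solve(A,b)
def snap(n,f):
    c=cal(n); im=ctrl.read_camera(n); cv2.imwrite(f"pics/{f}.png",im[:,:,::-1]); np.savez(f"pics/{f}.npz",K=c[0],k=c[1],T=c[2]); return c,im
def load(f):
    z=np.load(f"pics/{f}.npz"); return z["K"],float(z["k"]),z["T"]
E
python3 - <<'E'
from h import *
for n in("scene","side","wrist"):
    c,im=snap(n,n+"0"); print(n,c[2].round(3).tolist(),c[0][0,0],c[1])
print(ctrl.get_state())
E
```

```text
scene [[-0.74, -0.373, 0.56, 1.117], [0.673, -0.388, 0.63, 0.608], [-0.018, 0.843, 0.538, 0.618], [0.0, 0.0, 0.0, 1.0]] 457.40456097722205 0.01339690227440956
side [[0.848, 0.315, -0.427, 0.09], [-0.53, 0.521, -0.669, -0.806], [0.012, 0.793, 0.608, 0.792], [0.0, 0.0, 0.0, 1.0]] 499.1702486022767 -0.09931754561084477
wrist [[0.27, -0.926, -0.264, 0.115], [0.963, 0.258, 0.077, 0.669], [-0.003, -0.275, 0.961, 0.372], [0.0, 0.0, 0.0, 1.0]] 344.1428175770791 -0.046814872763457235
{'time': 0.15, 'qpos': array([ 1.14801282e+00,  2.87034795e-01,  1.57783592e+00, -2.85729775e-05,
        1.27857688e+00, -1.50022563e-01]), 'dq': array([ 0.00110365, -0.00295378, -0.00182885,  0.00121676,  0.00049114,
       -0.00048381]), 'joint_efforts': array([ 1.07707980e-03, -4.06601429e+01, -2.93141627e+01, -1.29001542e-04,
        3.93158931e-03,  1.15048920e-05]), 'eef_pos': array([0.18162275, 0.64958278, 0.23021909]), 'tcp_rot': array([ 1.35953947e-01,  9.90714724e-01, -8.93550839e-04, -2.48892660e-04]), 'contact_force': array([-0.20123525,  0.0772616 ,  0.25398951]), 'wrist_torque': array([ 0.0294022 ,  0.00585053, -0.00639353]), 'opening': 0.9982324335452402}
```

View pics/scene0.png

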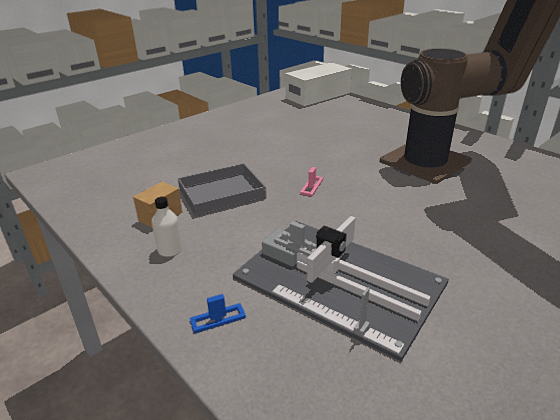

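View pics/side0.png

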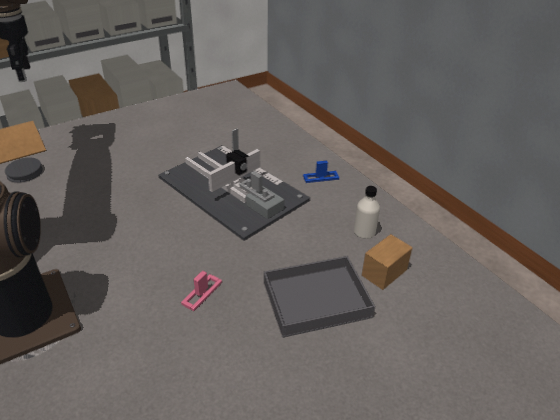

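The pictures show the gauge at scene (340,275) and side (233,187), the grey tray at scene (222,190) and side (318,293), and the carton and bottle. Three things look like the keeper: blue at scene (217,313), pink at scene (312,183), and the grey one on the posts at about (293,235). The grey steel one on the gauge fits the description. I'll check it in one close crop.

```bash
python3 - <<'E'
from h import *
a=cv2.imread("pics/scene0.png")[195:360,225:455]; b=cv2.imread("pics/side0.png")[120:240,150:320]
a=cv2.resize(a,None,fx=3.4,fy=3.4,interpolation=2)[:, :782]; a=cv2.resize(a,(418,300)) if 0 else a
cv2.imwrite("pics/c1.png",a); b=cv2.resize(b,None,fx=4.6,fy=4.6,interpolation=2); cv2.imwrite("pics/c2.png",b); print(a.shape,b.shape)
E
```

```text
(561, 782, 3) (552, 782, 3)
```

View pics/c1.png

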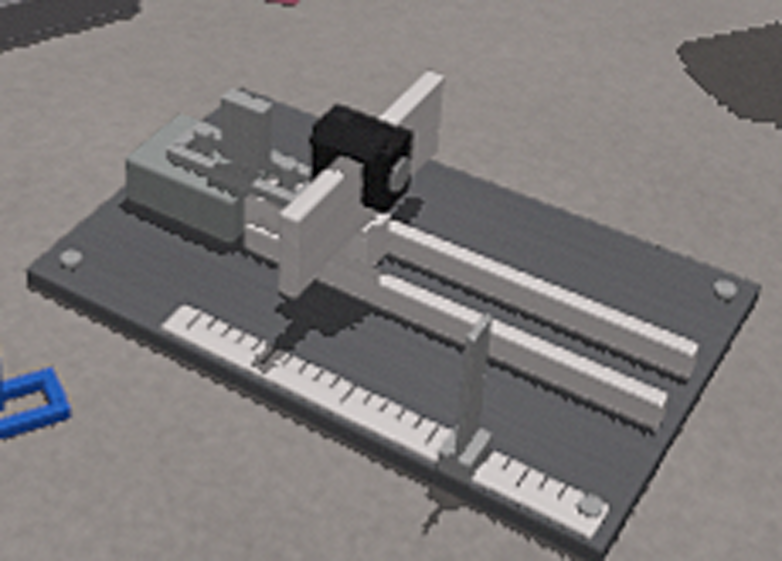

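View pics/c2.png

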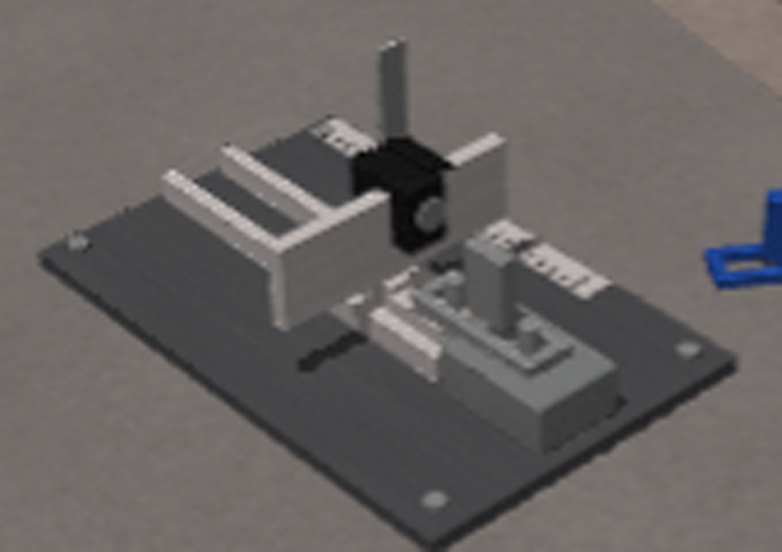

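```bash
cat >> h.py <<'E'
def S(u,v): return np.array([u/3.4+225-.35,v/3.4+195-.35])
def D(u,v): return np.array([u/4.6+150-.4,v/4.6+120-.4])
def fit2(G,W):
    # rigid 2D fit, returns origin, yaw
    G=np.array(G);W=np.array(W);g=G-G.mean(0);w=W-W.mean(0)
    a=np.arctan2((g[:,0]*w[:,1]-g[:,1]*w[:,0]).sum(),(g*w).sum())
    R=np.array([[np.cos(a),-np.sin(a)],[np.sin(a),np.cos(a)]]); o=W.mean(0)-R@G.mean(0)
    return o,a,R,(W-(G@R.T+o))
E
python3 - <<'E'
from h import *
cs,cd=load("scene0"),load("side0")
G=[(.115,-.19),(-.115,.17),(.115,.17),(.115,-.19),(-.115,-.19),(-.115,.17)]
W=[plane(cs,S(30,270),.012),plane(cs,S(758,290),.012),plane(cs,S(605,553),.012),plane(cd,D(735,358),.012),plane(cd,D(432,545),.012),plane(cd,D(40,255),.012)]
W=np.array(W)[:,:2]; o,a,R,res=fit2(G,W); print("gauge",o,np.degrees(a)); print((res*1000).round(1))
inv=lambda p:((p[:2]-o)@R*1000).round(1)
st=tri([(cs,S(248,95)),(cd,D(490,243))]); print("stemtop",st,inv(st))
bl=tri([(cs,S(480,322)),(cd,D(394,44))]); print("blade top",bl,inv(bl))
e1=tri([(cs,S(432,76)),(cd,D(276,243))]);e2=tri([(cs,S(296,212)),(cd,D(500,138))])
print("bar ends",e1,inv(e1),e2,inv(e2))
lv=tri([(cs,S(363,128)),(cd,D(402,158))]); print("lever",lv,inv(lv))
# tray
im=cv2.imread("pics/scene0.png")
for n,c,pts in (("s",cs,[(180,184),(246,166),(265,185),(191,214-10)]),("d",cd,[(264,269),(349,260),(372,310),(275,329-12)])):
    print(n,[plane(c,np.array(p,float),.035)[:2].round(3).tolist() for p in pts])
for n,c,p in(("carton",cs,(157,205)),("bottle",cs,(168,252)),("bottle",cd,(366,232)),("carton",cd,(388,275))): print(n,plane(c,np.array(p,float),.0)[:2])
E
```

```text
gauge [0.57143217 0.18033354] 12.07783633815688
[[-2.6  3.4]
 [ 5.   0.4]
 [-1.8  0.6]
 [-1.5  0.4]
 [-0.  -1.1]
 [ 0.9 -3.6]]
stemtop [0.59468289 0.07460082 0.10285182] [   0.6 -108.3]
blade top [0.65117802 0.28848232 0.10512731] [100.6  89.1]
bar ends [0.49891209 0.13455163 0.10115377] [-80.5 -29.6] [0.65296102 0.16724718 0.10169699] [ 77.  -29.9]
lever [0.58534921 0.15492177 0.11624909] [  8.3 -27.8]
s [[0.621, -0.331], [0.435, -0.29], [0.467, -0.174], [0.655, -0.229]]
d [[0.476, -0.162], [0.647, -0.235], [0.598, -0.369], [0.427, -0.284]]
carton [ 0.69214237 -0.3355231 ]
bottle [ 0.77266793 -0.1465506 ]
bottle [ 0.7695276  -0.15393654]
carton [ 0.7170071  -0.29140821]
```

Wrong-way candidates are ruled out: the crop shows the grey link over the two posts, with its stem top at scene crop (248,97) and side crop (490,243). The stem triangulates to gauge x 0.6, y -108, z 103 mm, against an expected 0, -110, 98. Blade y is about 89 mm. I'll go above the keeper now.

Emit:
apply_moves:
  moves:
    - [[-0.037,-0.0295,0.002,0,0,0,-1],[-0.037,-0.0295,0.002,0,0,0,-1],[-0.037,-0.0295,0.002,0,0,0,-1],[-0.037,-0.0295,0.002,0,0,0,-1],[-0.037,-0.0295,0.002,0,0,0,-1],[-0.037,-0.0295,0.002,0,0,0,-1],[-0.037,-0.0295,0.002,0,0,0,-1],[-0.037,-0.0295,0.002,0,0,0,-1],[-0.037,-0.0295,0.002,0,0,0,-1],[-0.037,-0.0295,0.002,0,0,0,-1],[-0.037,-0.0295,0.002,0,0,0,-1],[-0.037,-0.0295,0.002,0,0,0,-1]]

```text
time: 1.35
eef_pos: [0.5212, 0.1763, 0.2016]
tcp_rot: [0.13, 0.992, -0.001, -0.001]
contact_force: [-0.0, 0.8, -0.8]
opening: 0.999
```

Emit:
apply_moves:
  moves:
    - [[0,0,0,0,0,7.8,-0.4],[0,0,0,0,0,7.8,-0.4],[0,0,0,0,0,7.8,-0.4],[0,0,0,0,0,7.8,-0.4],[0,0,0,0,0,7.8,-0.4],[0,0,0,0,0,7.8,-0.4],[0,0,0,0,0,7.8,-0.4],[0,0,0,0,0,7.8,-0.4]]

```text
time: 2.15
eef_pos: [0.5234, 0.168, 0.198]
tcp_rot: [0.647, 0.763, -0.004, -0.002]
contact_force: [-0.4, 0.6, 0.3]
opening: 0.696
```

Emit:
apply_moves:
  moves:
    - [[0,0,0,0,0,-2.7,0],[-0.036,0.0165,0,0,0,0,0],[-0.036,0.0165,0,0,0,0,0],[-0.036,0.0165,0,0,0,0,0],[0,0,0,0,0,0,0]]

```text
time: 2.65
eef_pos: [0.5949, 0.071, 0.196]
tcp_rot: [0.627, 0.779, -0.005, -0.003]
contact_force: [-1.1, 0.5, 0.3]
opening: 0.5
```

```bash
python3 - <<'E'
from h import *
s=ctrl.get_state(); print(s["eef_pos"],s["tcp_rot"],s["opening"])
snap("wrist","w1")
E
```

```text
[0.59492464 0.07102392 0.19599143] [ 0.62722836  0.77881333 -0.00511075 -0.00287443] 0.5004394606733911
```

View pics/w1.png

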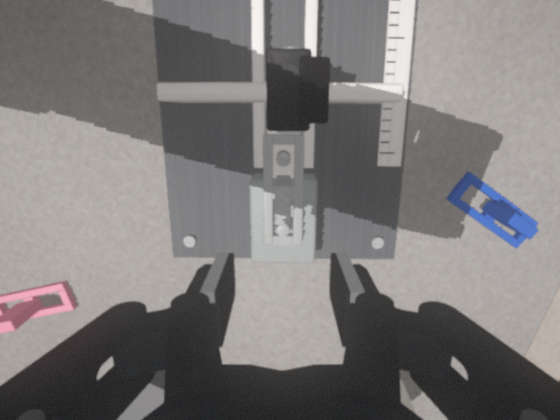

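The wrist view shows the keeper link with post tops at (284,158) and (282,230), and the stem between them. The bar runs from (158,92) to (404,92), with the black lever around (290,90).

```bash
python3 - <<'E'
from h import *
c=load("w1"); o=np.array([.57143,.18033]);a=np.radians(12.078);R=np.array([[np.cos(a),-np.sin(a)],[np.sin(a),np.cos(a)]])
for n,p,z in(("postL",(284,158),.065),("postH",(282,230),.065),("barL",(158,92),.1),("barR",(404,93),.1),("cornerL",(173,258),.012),("cornerR",(397,258),.012),("stem?",(284,190),.098),("levL",(267,90),.112),("levR",(310,90),.112),("housingBL",(252,262),.045),("housingBR",(315,262),.045)):
    w=plane(c,np.array(p,float),z); print(n,w.round(4),((w[:2]-o)@R*1000).round(1))
E
python3 - <<'E'
import cv2; im=cv2.imread("pics/w1.png")[40:270,150:420]; cv2.imwrite("pics/w1c.png",cv2.resize(im,None,fx=2.6,fy=2.6,interpolation=2))
E
```

```text
postL [0.5886 0.1033 0.065 ] [  0.7 -78.9]
postH [0.6    0.0439 0.065 ] [  -0.6 -139.4]
barL [0.4965 0.1332 0.1   ] [-83.1 -30.4]
barR [0.6559 0.1672 0.1   ] [ 79.9 -30.5]
cornerL [ 0.4995 -0.0297  0.012 ] [-114.3 -190.3]
cornerR [0.7257 0.0209 0.012 ] [ 117.5 -188.2]
stem? [0.5928 0.0854 0.098 ] [  1.  -97.3]
levL [0.568 0.149 0.112] [ -9.9 -30. ]
levR [0.5943 0.1547 0.112 ] [ 17.  -29.9]
housingBL [ 5.808e-01 -1.000e-04  4.500e-02] [ -28.6 -178.4]
housingBR [0.6379 0.0127 0.045 ] [  29.9 -177.8]
```

View pics/w1c.png

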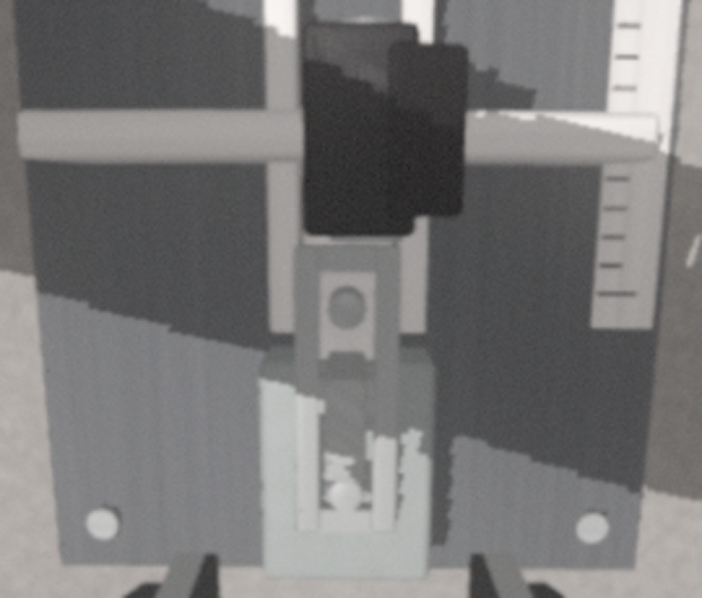

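Emit:
apply_moves:
  moves:
    - [[0.003,0,0.03,0,0,0,0],[0,0,0.03,0,0,0,0],[0,0,0.03,0,0,0,0],[0,0,0.02,0,0,0,0],[0,0,0,0,0,0,0]]

```text
time: 3.2
eef_pos: [0.5892, 0.0794, 0.0829]
tcp_rot: [0.626, 0.78, -0.004, -0.005]
contact_force: [-0.5, 0.1, 0.2]
opening: 0.499
```

Emit:
apply_moves:
  moves:
    - [[-0.0065,0.0035,0.005,0,0,0,0],[-0.0005,0,0.008,0,0,0,0],[0,0,0,0,0,0,0]]

```text
time: 3.5
eef_pos: [0.5946, 0.0744, 0.0712]
tcp_rot: [0.625, 0.78, -0.004, -0.004]
contact_force: [-0.4, -0.0, 0.2]
opening: 0.501
```

Emit:
apply_moves:
  moves:
    - [[-0.001,0,0.011,0,0,0,0],[0,0,0,0,0,0,0],[0,0,0,0,0,0,1],[0,0,0,0,0,0,1],[0,0,0,0,0,0,1],[0,0,0,0,0,0,1],[0,0,0,0,0,0,1]]
  force: 40

```text
time: 4.2
eef_pos: [0.5964, 0.0732, 0.0619]
tcp_rot: [0.626, 0.78, -0.002, -0.002]
contact_force: [0.5, 0.1, -0.8]
opening: 0.135
```

Emit:
apply_moves:
  moves:
    - [[0,0,-0.008,0,0,0,1],[0,0,-0.008,0,0,0,1],[0,0,-0.008,0,0,0,1],[0,0,-0.008,0,0,0,1]]

```text
time: 4.6
eef_pos: [0.5956, 0.0733, 0.095]
tcp_rot: [0.625, 0.78, -0.003, -0.003]
contact_force: [0.2, -0.0, -0.8]
opening: 0.134
```

Emit:
apply_moves:
  moves:
    - [[0,0,-0.035,0,0,0,1],[0,0,-0.03,0,0,0,1],[-0.039,-0.016,0,0,0,0,1],[-0.039,-0.016,0,0,0,0,1],[-0.039,-0.016,0,0,0,0,1],[-0.039,-0.016,0,0,0,0,1],[-0.039,-0.016,0,0,0,0,1],[-0.039,-0.016,0,0,0,0,1],[-0.039,-0.016,0,0,0,0,1],[-0.03,-0.012,0,0,0,0,1],[0,0,0,0,0,0,1]]

```text
time: 5.7
eef_pos: [0.5436, -0.2612, 0.1779]
tcp_rot: [0.623, 0.782, -0.0, 0.006]
contact_force: [0.6, -0.0, -1.8]
opening: 0.135
```

```bash
python3 - <<'E'
from h import *
c,im=snap("scene","s2"); c2,i2=snap("side","d2")
cv2.imwrite("pics/sd2.png",np.hstack([cv2.resize(im[120:350,100:360],None,fx=1.5,fy=1.5),cv2.resize(i2[90:320,180:440],None,fx=1.5,fy=1.5)])[:,:,::-1])
E
```

```text
(no output)
```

View pics/sd2.png

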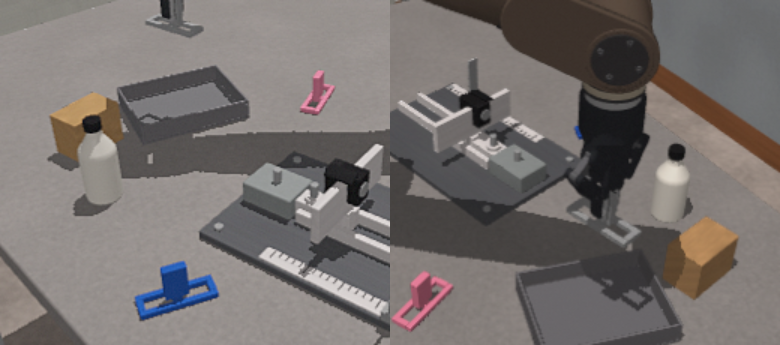

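The link is held, and its shadow falls in the tray (right view, about (630,290)). The posts are bare and the lever is untouched. Lowering into the tray now.

Emit:
apply_moves:
  moves:
    - [[0,0,0.03,0,0,0,1],[0,0,0.03,0,0,0,1],[0,0,0.03,0,0,0,1],[0,0,0.03,0,0,0,1],[0,0,0.01,0,0,0,1],[0,0,0,0,0,0,1]]

```text
time: 6.4
eef_pos: [0.5497, -0.2517, 0.0484]
tcp_rot: [0.619, 0.785, 0.002, 0.008]
contact_force: [-0.7, -0.1, -1.2]
opening: 0.134
```

Emit:
apply_moves:
  moves:
    - [[-0.006,-0.01,0.006,0,0,0,1],[0,0,0.006,0,0,0,1],[0,0,0.005,0,0,0,1],[0,0,0,0,0,0,1]]

```text
time: 6.8
eef_pos: [0.5438, -0.2613, 0.0351]
tcp_rot: [0.618, 0.786, 0.002, 0.012]
contact_force: [-0.0, 0.3, -1.3]
opening: 0.137
```

Emit:
apply_moves:
  moves:
    - [[0,0,0.005,0,0,0,1],[0,0,0.004,0,0,0,1],[0,0,0.003,0,0,0,1],[0,0,0,0,0,0,1]]

```text
time: 7.2
eef_pos: [0.5451, -0.2624, 0.0236]
tcp_rot: [0.618, 0.786, 0.002, 0.013]
contact_force: [-0.4, -0.1, -1.8]
opening: 0.137
```

Emit:
apply_moves:
  moves:
    - [[0,0,0.0025,0,0,0,1],[0,0,0.0025,0,0,0,1],[0,0,0,0,0,0,1]]

```text
time: 7.5
eef_pos: [0.5464, -0.2636, 0.0217]
tcp_rot: [0.618, 0.786, 0.002, 0.014]
contact_force: [1.7, 0.1, -1.7]
opening: 0.136
```

Emit:
apply_moves:
  moves:
    - [[0,0,0.002,0,0,0,1],[0,0,0.002,0,0,0,1],[0,0,0,0,0,0,1]]

```text
time: 7.8
eef_pos: [0.5473, -0.2642, 0.0215]
tcp_rot: [0.618, 0.786, 0.002, 0.013]
contact_force: [0.5, 0.1, -1.1]
opening: 0.131
```

Emit:
apply_moves:
  moves:
    - [[0,0,0.004,0,0,0,1],[0,0,0.004,0,0,0,1]]

```text
time: 8.0
eef_pos: [0.548, -0.2645, 0.0207]
tcp_rot: [0.618, 0.786, 0.001, 0.011]
contact_force: [-12.2, 8.4, 28.4]
opening: 0.138
```

Contact with the tray floor. Ease off and release.

Emit:
apply_moves:
  moves:
    - [[0,0,-0.001,0,0,0,1],[0,0,0,0,0,0,0.5],[0,0,0,0,0,0,0.3],[0,0,0,0,0,0,0.2],[0,0,0,0,0,0,0.2]]

```text
time: 8.5
eef_pos: [0.5485, -0.2647, 0.0213]
tcp_rot: [0.617, 0.786, 0.001, 0.012]
contact_force: [0.1, -0.5, -0.3]
opening: 0.403
```

Emit:
apply_moves:
  moves:
    - [[0,0,-0.02,0,0,0,0.2],[0,0,-0.04,0,0,0,0.2],[0,0,-0.045,0,0,0,0.2],[0,0,-0.045,0,0,0,0.2],[0,0,-0.04,0,0,0,0.2],[0,0,0,0,0,0,0.2]]

```text
time: 9.1
eef_pos: [0.5427, -0.2613, 0.212]
tcp_rot: [0.618, 0.786, 0.001, 0.006]
contact_force: [1.6, 0.4, -0.0]
opening: 0.401
```

```bash
cat >> h.py <<'E'
from scipy.spatial.transform import Rotation as Ro
GO=np.array([.57143,.18033]);GA=np.radians(12.078);GR=np.array([[np.cos(GA),-np.sin(GA)],[np.sin(GA),np.cos(GA)]])
def gw(x,y): return GO+GR@np.array([x,y])
def wg(p): return ((np.array(p)[:2]-GO)@GR)
def to(gx,gy,z,yaw=102.078):
    s=ctrl.get_state(); q=Ro.from_quat(s["tcp_rot"]); b=np.radians(yaw/2+45)
    t=Ro.from_quat([np.cos(b),np.sin(b),0,0]); p=np.append(gw(gx,gy),z)
    print("gauge now",(wg(s["eef_pos"])*1000).round(1),"z",s["eef_pos"][2].round(4),"shift now-axes",q.inv().apply(p-s["eef_pos"]).round(4),"turn",np.degrees((q.inv()*t).as_rotvec()).round(2),"shift aligned",t.inv().apply(p-s["eef_pos"]).round(4))
E
python3 - <<'E'
from h import *
to(-.05,-.03,.22); to(-.05,-.03,.22,12.078)
c,im=snap("scene","s3"); c2,i2=snap("side","d3")
cv2.imwrite("pics/sd3.png",np.hstack([cv2.resize(im[140:260,100:360],None,fx=1.5,fy=1.5),cv2.resize(i2[230:350,180:440],None,fx=1.5,fy=1.5)])[:,:,::-1])
E
```

```text
gauge now [-120.5 -425.9] z 0.212 shift now-axes [ 0.3936  0.0817 -0.0106] turn [ 5.000e-02  8.100e-01 -8.839e+01] shift aligned [-0.0705  0.3959 -0.008 ]
gauge now [-120.5 -425.9] z 0.212 shift now-axes [ 0.3936  0.0817 -0.0106] turn [0.55 0.48 1.61] shift aligned [ 0.3959  0.0705 -0.008 ]
```

View pics/sd3.png

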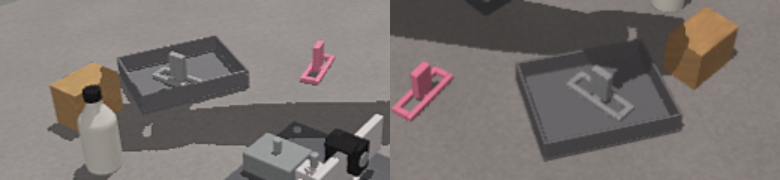

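The keeper lies flat inside the tray (left view about (178,72), right view about (602,90)). Carton and bottle haven't moved. Next, go over the bar grip.

Emit:
apply_moves:
  moves:
    - [[0.041,0.0085,-0.001,0,0,0,0],[0.041,0.0085,-0.001,0,0,0,0],[0.041,0.0085,-0.001,0,0,0,0],[0.041,0.0085,-0.001,0,0,0,0],[0.041,0.0085,-0.001,0,0,0,0],[0.041,0.0085,-0.001,0,0,0,0],[0.041,0.0085,-0.001,0,0,0,0],[0.041,0.0085,-0.001,0,0,0,0],[0.041,0.0085,-0.001,0,0,0,0],[0.03,0.006,-0.001,0,0,0,0]]

```text
time: 10.2
eef_pos: [0.5142, 0.1602, 0.1905]
tcp_rot: [0.622, 0.783, -0.009, -0.018]
contact_force: [0.6, 0.3, 1.2]
opening: 0.503
```

Emit:
apply_moves:
  moves:
    - [[0,0,0,0,0,-8.4,0],[0,0,0,0,0,-8.4,0],[0,0,0,0,0,-8.4,0],[0,0,0,0,0,-8.4,0],[0,0,0,0,0,-8.4,0],[0,0,0,0,0,-8.4,0],[0,0,0,0,0,-8.4,0],[0,0,0,0,0,-8.4,0],[0,0,0,0,0,-8.4,0],[0,0,0,0,0,-8.4,0],[0,0,0,0,0,0,0]]

```text
time: 11.3
eef_pos: [0.4956, 0.1638, 0.1576]
tcp_rot: [-0.08, 0.996, 0.005, -0.047]
contact_force: [0.4, -0.2, 0.2]
opening: 0.499
```

```bash
python3 - <<'E'
from h import *
to(-.05,-.03,.22)
E
```

```text
gauge now [-77.6  -0.3] z 0.1576 shift now-axes [-0.0232 -0.0272 -0.0653] turn [ 1.15 -5.3  -2.94] shift aligned [-0.0276 -0.0297 -0.0624]
```

Emit:
apply_moves:
  moves:
    - [[-0.012,-0.014,-0.033,0.6,-2.7,-1.5,0],[-0.013,-0.015,-0.032,0.6,-2.7,-1.5,0],[0,0,0,0,0,0,0]]

```text
time: 11.6
eef_pos: [0.5268, 0.1386, 0.2138]
tcp_rot: [-0.102, 0.995, -0.001, -0.005]
contact_force: [-0.1, -0.2, -0.2]
opening: 0.497
```

```bash
python3 - <<'E'
from h import *
to(-.05,-.03,.22)
E
```

```text
gauge now [-52.3 -31.5] z 0.2138 shift now-axes [-0.0023  0.0015 -0.0062] turn [-0.01 -0.57 -0.36] shift aligned [-0.0023  0.0015 -0.0062]
```

```bash
python3 - <<'E'
from h import *
snap("wrist","w4")
c=load("w4"); print([proj(c,np.append(gw(.1,.089),.102)).round(1),proj(c,np.append(gw(.08,-.03),.1)).round(1)])
E
```

```text
[array([417.3, 368.7]), array([284.7, 350.2])]
```

View pics/w4.png

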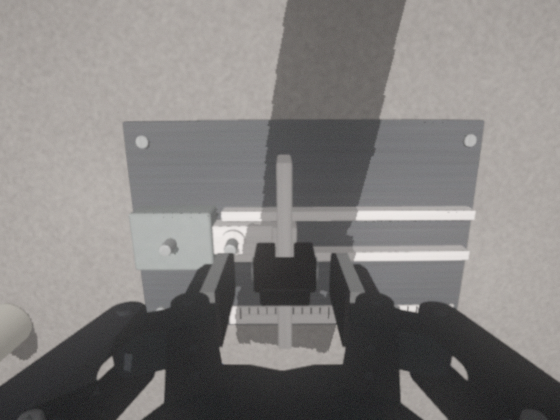

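The wrist view shows the bar at column 285 centred between the fingers (222 and 345). The blade is hidden behind the right finger, so I keep the stereo value of y = 89 mm.

Emit:
apply_moves:
  moves:
    - [[-0.002,0.0015,0.025,0,-0.5,-0.3,0],[0,0,0.03,0,0,0,0],[0,0,0.03,0,0,0,0],[0,0,0,0,0,0,0]]

```text
time: 12.05
eef_pos: [0.5202, 0.1416, 0.1165]
tcp_rot: [-0.1, 0.995, 0.001, -0.01]
contact_force: [-0.3, -0.3, 0.0]
opening: 0.499
```

```bash
python3 - <<'E'
from h import *
to(-.05,-.03,.07)
E
```

```text
gauge now [-58.2 -27.2] z 0.1165 shift now-axes [-0.0091 -0.0029  0.0463] turn [ 0.22 -1.08 -0.59] shift aligned [-0.0082 -0.0028  0.0465]
```

Emit:
apply_moves:
  moves:
    - [[-0.009,-0.003,0.012,0.2,-1,-0.5,0],[-0.001,0,0.015,0,-0.2,0,0],[-0.001,0,0.013,0,-0.2,0,0],[0,0,0,0,0,0,0]]

```text
time: 12.45
eef_pos: [0.5283, 0.1418, 0.0723]
tcp_rot: [-0.102, 0.995, 0.001, -0.001]
contact_force: [-0.3, 0.1, 0.1]
opening: 0.502
```

```bash
python3 - <<'E'
from h import *
to(-.05,-.03,.07)
E
```

```text
gauge now [-50.2 -28.6] z 0.0723 shift now-axes [-0.0003 -0.0014  0.0023] turn [ 0.12 -0.12 -0.32] shift aligned [-0.0002 -0.0014  0.0023]
```

Emit:
apply_moves:
  moves:
    - [[0,-0.0014,0.002,0,0,0,0],[0,0,0,0,0,0,1],[0,0,0,0,0,0,1],[0,0,0,0,0,0,1],[0,0,0,0,0,0,1],[0,0,0,0,0,0,1],[0,0,0,0,0,0,1]]
  force: 50

```text
time: 13.15
eef_pos: [0.5293, 0.1408, 0.072]
tcp_rot: [-0.103, 0.995, 0.001, 0.0]
contact_force: [0.1, -0.4, -2.3]
opening: 0.129
```

```bash
python3 - <<'E'
from h import *
to(-.05,.089,.07)
E
```

```text
gauge now [-49.4 -29.9] z 0.072 shift now-axes [0.0011 0.1189 0.0021] turn [ 0.07  0.03 -0.25] shift aligned [0.0006 0.1189 0.002 ]
```

Emit:
apply_moves:
  moves:
    - [[0,0.012,0,0,0,0,1],[0,0.012,0,0,0,0,1],[0,0.012,0,0,0,0,1],[0,0.012,0,0,0,0,1],[0,0.012,0,0,0,0,1],[0,0,0,0,0,0,1]]

```text
time: 13.75
eef_pos: [0.5169, 0.1991, 0.072]
tcp_rot: [-0.103, 0.995, -0.003, -0.0]
contact_force: [1.1, -1.7, -2.5]
opening: 0.132
```

```bash
python3 - <<'E'
from h import *
to(-.05,.089,.072)
E
```

```text
gauge now [-49.4  29.8] z 0.072 shift now-axes [ 0.0008  0.0592 -0.0003] turn [-0.33 -0.05 -0.22] shift aligned [0.0006 0.0592 0.    ]
```

Emit:
apply_moves:
  moves:
    - [[0,0.012,0,0,0,0,1],[0,0.012,0,0,0,0,1],[0,0.012,0,0,0,0,1],[0,0.012,0,0,0,0,1],[0,0.009,0,0,0,0,1],[0,0,0,0,0,0,1]]

```text
time: 14.35
eef_pos: [0.5051, 0.254, 0.072]
tcp_rot: [-0.103, 0.995, -0.005, -0.001]
contact_force: [0.8, -3.9, -2.4]
opening: 0.128
```

```bash
python3 - <<'E'
from h import *
to(-.05,.089,.072)
c,im=snap("scene","s5"); c2,i2=snap("side","d5")
u=proj(c,np.append(gw(.05,.089),.1)).astype(int); v=proj(c2,np.append(gw(.05,.089),.1)).astype(int); print(u,v)
a=cv2.resize(im[u[1]-50:u[1]+60,u[0]-45:u[0]+45],None,fx=4.4,fy=4.4,interpolation=2);b=cv2.resize(i2[v[1]-50:v[1]+60,v[0]-45:v[0]+45],None,fx=4.4,fy=4.4,interpolation=2)
cv2.imwrite("pics/sd5.png",np.hstack([a,b])[:,:,::-1])
E
```

```text
gauge now [-49.5  86. ] z 0.072 shift now-axes [ 0.0006  0.003  -0.    ] turn [-0.61 -0.16 -0.27] shift aligned [0.0005 0.003  0.    ]
[378 274] [220 136]
```

View pics/sd5.png

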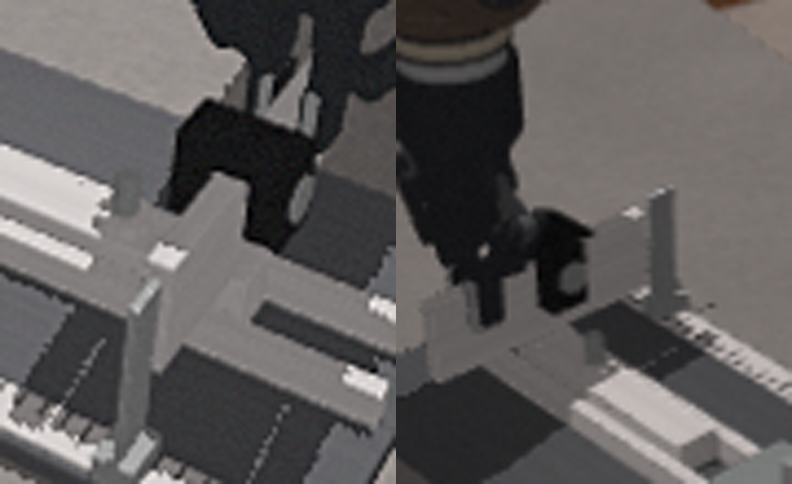

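The left view shows the bar's top end at crop (162,266) and the blade's top centre at (145,294). The right view shows the blade top at about (664,191). Lining them up numerically:

```bash
python3 - <<'E'
from h import *
c,c2=load("s5"),load("d5"); A=lambda u,v:np.array([u/4.4+333-.4,v/4.4+224-.4]); B=lambda u,v:np.array([(u-396)/4.4+175-.4,v/4.4+86-.4])
for n,p,z in(("bar endL",(148,262),.1),("bar endR",(175,270),.1),("far L",(215,176),.1),("far R",(248,182),.1),("blade near",(135,305),.102),("blade far",(156,283),.102),("blade ctr",(145,294),.102)): print(n,(wg(plane(c,A(*p),z))*1000).round(1))
for n,p,z in(("bar top -y edge l",(425,303),.1),("bar top mid",(632,212),.1),("blade top l",(653,195),.102),("r",(676,190),.102)): print("side",n,(wg(plane(c2,B(*p),z))*1000).round(1))
print((wg(tri([(c,A(145,294)),(c2,B(664,191))]))*1000).round(1))
# edge profile crops
im=cv2.imread("pics/s5.png",0)
print(im[276:296,360:376])
E
```

```text
bar endL [79.9 81.8]
bar endR [78.2 92.1]
far L [19.4 81. ]
far R [15.5 93.3]
blade near [105.6  89.2]
blade far [90.7 90.2]
blade ctr [98.3 89.6]
side bar top -y edge l [-82.1  88.8]
side bar top mid [75.8 87.6]
side blade top l [97.2 92.4]
side r [112.1  87.3]
[102.4  89.7]
[[129 130 132 130 125 130 125 122 125 124 123 120 123 124 124 124]
 [130 131 134 130 126 126 123 121 120 123 118 124 125 123 122 126]
 [127 128 130 128 124 123 124 120 117 113 117 122 119 123 125 127]
 [131 124 125 123 124 124 122 116 138 191 105 109 114 121 125 126]
 [132 134 133 127 125 124 120 128 179 215 204 209 203 109 118 123]
 [129 129 131 134 133 130 125 163 212 210 210 213 217 213 207 171]
 [128 128 128 131 130 130 154 208 216 211 209 211 216 219 195 132]
 [129 129 129 130 128 125 130 174 189 201 216 221 218 198 135 117]
 [126 129 128 126 130 125 117 129 138 157 185 204 208 148 115 120]
 [126 129 121 116 128 132 137 122 120 125 134 151 154 119 120 121]
 [124 126 125 123 127 127 129 122 119 124 125 126 125 121 123 124]
 [125 126 127 125 123 100 128 143 152 132 125 128 126 122 121 123]
 [128 125 122 125 123 115 137 167 170 139 124 128 124 125 124 121]
 [129 127 127 125 117 128 176 172 152 111 128 130 120 127 121 120]
 [128 128 128 126 130 159 180 189  97  99 132 129 123 124 122 124]
 [129 130 126 130 154 171 170 124  84 113 135 130 122 121 122 122]
 [126 126 127 142 169 167 126  84  91 114 132 134 123 122 121 122]
 [125 128 145 176 177 151  88  87  96 116 128 128 122 121 122 124]
 [130 123 115 159 192 102  88  91  96 122 129 128 120 119 123 124]
 [125 128 105 110 127  86  93  93  97 129 129 126 120 122 124 123]]
```

Bar measures at 87.0 and blade at 89.6 in the same view, so it needs about 3 mm more. The tool's own position agrees: 86.0 against 89.

Emit:
apply_moves:
  moves:
    - [[0,0.003,0,-0.3,0,0,1],[0,0.0005,0,0,0,0,1],[0,0,0,0,0,0,1]]

```text
time: 14.75
eef_pos: [0.5049, 0.2551, 0.072]
tcp_rot: [-0.102, 0.995, -0.004, -0.001]
contact_force: [-0.2, -3.8, -2.4]
opening: 0.128
```

```bash
python3 - <<'E'
from h import *
to(-.05,.089,.072)
E
```

```text
gauge now [-49.5  87. ] z 0.072 shift now-axes [ 0.0006  0.002  -0.    ] turn [-0.43 -0.2  -0.32] shift aligned [0.0005 0.002  0.    ]
```

Emit:
apply_moves:
  moves:
    - [[0,0.002,0,0,0,0,1],[0,0.0015,0,0,0,0,1],[0,0.001,0,0,0,0,1]]

```text
time: 15.05
eef_pos: [0.5043, 0.2573, 0.072]
tcp_rot: [-0.102, 0.995, -0.006, -0.002]
contact_force: [-0.2, -6.3, -1.0]
opening: 0.128
```

```bash
python3 - <<'E'
from h import *
to(-.05,.089,.072)
E
```

```text
gauge now [-49.5  89.3] z 0.072 shift now-axes [ 0.0005 -0.0003 -0.    ] turn [-0.61 -0.24 -0.33] shift aligned [ 0.0005 -0.0003 -0.    ]
```

Emit:
apply_moves:
  moves:
    - [[0,0.0003,0,0,0,0,1],[0,0.0003,0,0,0,0,1],[-0.006,0.0003,0,0,0,0,1],[-0.006,0.0003,0,0,0,0,1],[-0.006,0.0003,0,0,0,0,1]]
  force: 20

```text
time: 15.55
eef_pos: [0.504, 0.2575, 0.0716]
tcp_rot: [-0.103, 0.994, -0.011, -0.029]
contact_force: [-17.2, -9.8, 13.8]
opening: 0.134
```

```bash
python3 - <<'E'
from h import *
to(.02,.089,.072)
E
```

```text
gauge now [-49.8  89.6] z 0.0716 shift now-axes [-0.0696 -0.0003 -0.0046] turn [-0.92 -3.47 -0.29] shift aligned [-0.0698 -0.0006 -0.0004]
```

The grip sticks on the bar, so the tool tilts instead of sliding. I'll open by about 1 mm a side so the bar rests against the -y finger, straighten the tilt, and compensate y.

Emit:
apply_moves:
  moves:
    - [[0,0.001,0,-0.5,-1.2,0,0.69],[0,0.001,0,-0.3,-1.2,0,0.69],[0,0.0007,0,-0.2,-1.0,0,0.69],[0,0.0005,0,0,0,0,0.69]]

```text
time: 15.95
eef_pos: [0.5044, 0.2583, 0.0723]
tcp_rot: [-0.103, 0.995, -0.003, 0.001]
contact_force: [1.2, -5.0, -2.4]
opening: 0.151
```

```bash
python3 - <<'E'
from h import *
to(.02,.09,.072); s=ctrl.get_state(); print(s["contact_force"],s["opening"])
E
```

```text
gauge now [-49.2  90.3] z 0.0723 shift now-axes [-0.0692 -0.      0.0004] turn [-0.32  0.08 -0.2 ] shift aligned [-0.0692 -0.0003  0.0003]
[ 1.17653292 -5.023713   -2.39801924] 0.15142241844666093
```

Now free with the bar resting on the finger (-5 N is the spring force). Slide toward the lever.

Emit:
apply_moves:
  moves:
    - [[-0.008,0.0004,0,0,0,0,0.69],[-0.008,0.0004,0,0,0,0,0.69],[-0.008,0.0004,0,0,0,0,0.69],[-0.008,0.0004,0,0,0,0,0.69]]

```text
time: 16.35
eef_pos: [0.5291, 0.2635, 0.0703]
tcp_rot: [-0.104, 0.995, -0.007, -0.01]
contact_force: [-6.4, -6.6, 2.6]
opening: 0.159
```

```bash
python3 - <<'E'
from h import *
to(.02,.09,.072); s=ctrl.get_state(); print(s["contact_force"],s["opening"])
E
```

```text
gauge now [-24.   90.2] z 0.0703 shift now-axes [-0.0439 -0.     -0.0027] turn [-0.66 -1.26 -0.18] shift aligned [-0.044  -0.0002 -0.0017]
[-6.35530369 -6.56332763  2.6428835 ] 0.1585229351059933
```

Emit:
apply_moves:
  moves:
    - [[-0.008,0.0004,-0.001,-0.3,-0.8,0,0.69],[-0.008,0.0004,0,0,-0.5,0,0.69],[-0.008,0.0004,0,0,-0.5,0,0.69],[-0.008,0.0004,0,0,-0.5,0,0.69]]

```text
time: 16.75
eef_pos: [0.5502, 0.2679, 0.0671]
tcp_rot: [-0.104, 0.995, -0.007, -0.008]
contact_force: [-6.1, -6.4, 2.8]
opening: 0.154
```

```bash
python3 - <<'E'
from h import *
to(.02,.09,.072); s=ctrl.get_state(); print(s["contact_force"],s["opening"])
E
```

```text
gauge now [-2.5 90. ] z 0.0671 shift now-axes [-0.0224 -0.0001 -0.0053] turn [-0.74 -1.03 -0.14] shift aligned [-0.0225 -0.     -0.0049]
[-6.10612827 -6.37563471  2.7693869 ] 0.1544270224833231
```

Emit:
apply_moves:
  moves:
    - [[-0.008,0.0004,-0.003,-0.3,-0.8,0,0.69],[-0.008,0.0004,-0.002,-0.2,-0.6,0,0.69],[-0.008,0.0004,-0.002,0,-0.6,0,0.69],[-0.005,0.0004,-0.001,0,-0.6,0,0.69]]

```text
time: 17.15
eef_pos: [0.5661, 0.2714, 0.0679]
tcp_rot: [-0.104, 0.995, -0.006, -0.006]
contact_force: [-5.8, -6.8, 1.9]
opening: 0.156
```

```bash
python3 - <<'E'
from h import *
to(.02,.09,.072); s=ctrl.get_state(); print(s["contact_force"],s["opening"])
E
```

```text
gauge now [13.8 90.2] z 0.0679 shift now-axes [-0.0061 -0.0002 -0.0042] turn [-0.59 -0.75 -0.1 ] shift aligned [-0.0062 -0.0002 -0.0041]
[-5.81098477 -6.82526471  1.90957399] 0.15581230848375727
```

Emit:
apply_moves:
  moves:
    - [[-0.007,0.0004,-0.003,-0.3,-0.8,0,0.69],[-0.006,0.0004,-0.002,-0.2,-0.6,0,0.69],[-0.006,0.0004,-0.001,0,-0.5,0,0.69]]

```text
time: 17.45
eef_pos: [0.5683, 0.2721, 0.068]
tcp_rot: [-0.105, 0.994, -0.005, -0.015]
contact_force: [-17.8, -9.2, 11.5]
opening: 0.157
```

```bash
python3 - <<'E'
from h import *
to(.02,.09,.072); s=ctrl.get_state(); print(s["contact_force"],s["opening"])
E
```

```text
gauge now [16.2 90.4] z 0.068 shift now-axes [-0.0037 -0.0004 -0.0041] turn [-0.43 -1.78 -0.03] shift aligned [-0.0038 -0.0004 -0.004 ]
[-17.78627297  -9.23134594  11.47588592] 0.1571244658407773
```

Emit:
apply_moves:
  moves:
    - [[-0.008,0.0004,-0.002,-0.3,-1.5,0,0.69],[-0.008,0.0004,-0.002,0,-1.0,0,0.69]]

```text
time: 17.65
eef_pos: [0.568, 0.2723, 0.0668]
tcp_rot: [-0.106, 0.994, -0.006, -0.017]
contact_force: [-20.1, -10.2, 9.8]
opening: 0.157
```

```bash
python3 - <<'E'
from h import *
to(.02,.09,.072); s=ctrl.get_state(); print(s["contact_force"],s["opening"])
c,im=snap("scene","s6"); c2,i2=snap("side","d6"); u,v=(378,274),(220,136)
a=cv2.resize(im[u[1]-50:u[1]+60,u[0]-45:u[0]+45],None,fx=4.4,fy=4.4,interpolation=2);b=cv2.resize(i2[v[1]-50:v[1]+60,v[0]-45:v[0]+45],None,fx=4.4,fy=4.4,interpolation=2)
cv2.imwrite("pics/sd6.png",np.hstack([a,b])[:,:,::-1])
for x in(.059,): print([proj(c,np.append(gw(x,y),.112))for y in(.064,.114)],[proj(c2,np.append(gw(x,y),.112)) for y in (.064,.114)])
E
```

```text
gauge now [15.9 90.6] z 0.0668 shift now-axes [-0.0039 -0.0006 -0.0053] turn [-0.43 -2.02  0.07] shift aligned [-0.0041 -0.0006 -0.0052]
[-20.07117644 -10.24637616   9.80171602] 0.15682643767378743
[array([362.84399178, 266.84399937]), array([390.49551118, 278.06146295])] [array([228.85322301, 135.21120488]), array([217.26325332, 128.61131699])]
```

View pics/sd6.png

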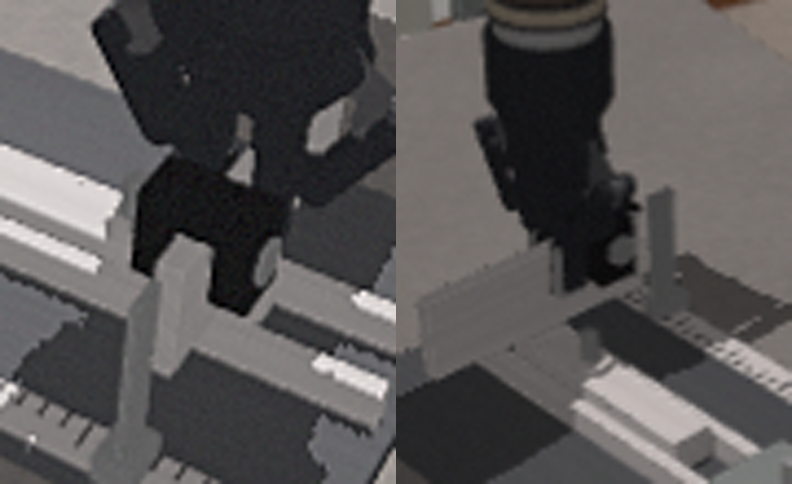

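The left view shows the lever moved close to the bar's end, with its front flank over the bar at about crop (180,237) to (212,250). The bar's end sits behind the blade. I'll check the numbers against the home position.

```bash
python3 - <<'E'
from h import *
c=load("s6"); A=lambda u,v:np.array([u/4.4+333-.4,v/4.4+224-.4])
for n,p,z in(("junc L",(180,238),.1),("junc R",(212,250),.1),("endL",(155,270),.1),("endR",(185,280),.1),("lev TL",(137,205),.112),("lev TR",(262,238),.112),("blade",(145,294),.102)): print(n,(wg(plane(c,A(*p),z))*1000).round(1))
# sub-pixel: bar end vs expected, gray patch
im=cv2.imread("pics/s6.png",0); print(im[268:292,360:384])
for y in(.083,.089,.095): print(y,proj(c,np.append(gw(.08,y),.1)).round(1),proj(c,np.append(gw(.059,y),.1)).round(1))
E
```

```text
junc L [60.8 85.8]
junc R [60.2 98.7]
endL [82.4 85.9]
endR [81.  97.5]
lev TL [65.9 69.2]
lev TR [ 56.6 115.8]
blade [98.3 89.6]
[[183  84  99 101  34  19  19  15  19  30  19  20  28  21  23  20  20  22
   26  24  18  27  20  26]
 [160  84 102 101  33  16  23  26  26  22  24  24  22  26  20  22  20  20
   23  24  16  20  22  19]
 [104  89 102 104  28  19  16  25  16  23  24  24  14  27  18  20  24  22
   25  26  22  19  25  21]
 [ 94  93 105 106  15  21  19  24  25  22  26  20  27  22  21  22  23  25
   20  17  24  25  16  24]
 [ 99  92 108 102   7  18  21  22  20  25  25  17  27  25  23  23  18  16
   19  20  24  24  20  20]
 [124 105 102  83  10  21  24  15  23  20  23  19  23  21  23  20  23  25
   26  22  25  17  23  21]
 [128 127 118  72  14  18  16  24  18  18  23  22  20  21  23  13  25  26
   20  22  25  20  21  22]
 [128 131 116  73   6  25  16  17  21  25  26  21  20  24  17  24  24  21
   21  19  21  14  20  12]
 [130 130 116  50  13  22  25  22  21  29  22  10  18  10   9  11  14  23
   22  24  18  25  25  21]
 [132 131 132  71  12  20  19  23  25  20  18  12  45 115  99
[... 856 characters left out ...]
2 130 128 127  93  27  33 110 134 129 128 131 133 138 124 125 126
  127 131 134   4  15  18]
 [126 128 129 134 131 134 124  79 111 131 132 131 130 131 136 124 126 126
  128 130 108   4  20  25]
 [131 128 125 129 131 131 114  94  98 106 134 131 129 131 130 125 124 128
  126 128 102   8  19  20]
 [131 129 132 129 126 117  99  97  97 108 135 131 131 130 128 126 126 126
  127 129  79  14  16  17]
 [132 131 132 133 134 105  95  99  91 112 135 132 131 130 127 125 125 123
  127 128  46  11  21  19]
 [130 135 132 132 107  96  95  92  96 114 132 133 133 135 126 126 125 124
  126 128  32  10  15  18]]
0.083 [366.9 283.5] [372.5 276.5]
0.089 [370.2 284.9] [375.8 277.8]
0.095 [373.5 286.3] [379.1 279.2]
```

Lever front flank reads 60.5 mm; home is 59, and the bar's end shows the same bias (81.7 against 80). Together with the 20 N stall, that puts the lever home. Now regrip and trim y.

Emit:
apply_moves:
  moves:
    - [[0.001,-0.0003,-0.003,-0.2,-2,0,0.69],[0.0005,-0.0003,-0.001,0,0,0,0.69],[0,-0.0003,0,0,0,0,1],[0,0,0,0,0,0,1],[0,0.0003,0,0,0,0,1],[0,0.0003,0,0,0,0,1]]
  force: 50

```text
time: 18.35
eef_pos: [0.5648, 0.2706, 0.0696]
tcp_rot: [-0.105, 0.994, -0.003, -0.005]
contact_force: [-1.2, -6.7, -0.1]
opening: 0.131
```

```bash
python3 - <<'E'
from h import *
to(.014,.089,.07); s=ctrl.get_state(); print(s["contact_force"],s["opening"])
E
```

```text
gauge now [12.4 89.7] z 0.0696 shift now-axes [-0.0016 -0.0007 -0.0005] turn [-0.32 -0.56 -0.01] shift aligned [-0.0016 -0.0007 -0.0004]
[-1.1564306  -6.6651107  -0.09547292] 0.13112470426930656
```

Emit:
apply_moves:
  moves:
    - [[0,-0.0003,0,0,0,0,1],[0,0,0,0,0,0,1]]

```text
time: 18.55
eef_pos: [0.5648, 0.2703, 0.0695]
tcp_rot: [-0.105, 0.994, -0.003, -0.005]
contact_force: [-1.4, -5.1, 0.0]
opening: 0.132
```

```bash
python3 - <<'E'
from h import *
to(.014,.089,.07)
c,im=snap("scene","s7"); c2,i2=snap("side","d7")
to(.014,.089,.07); s=ctrl.get_state(); print(s["contact_force"],s["opening"],s["time"])
u,v=(372,279),(222,138)
a=cv2.resize(im[u[1]-35:u[1]+35,u[0]-32:u[0]+32],None,fx=6,fy=6,interpolation=2);b=cv2.resize(i2[v[1]-35:v[1]+35,v[0]-32:v[0]+32],None,fx=6,fy=6,interpolation=2)
cv2.imwrite("pics/sd7.png",np.hstack([a,b])[:,:,::-1])
E
```

```text
gauge now [12.3 89.4] z 0.0695 shift now-axes [-0.0017 -0.0004 -0.0005] turn [-0.3  -0.66 -0.04] shift aligned [-0.0017 -0.0004 -0.0005]
gauge now [12.3 89.4] z 0.0696 shift now-axes [-0.0016 -0.0004 -0.0005] turn [-0.3  -0.65 -0.04] shift aligned [-0.0017 -0.0004 -0.0004]
[-1.36969094 -5.32978279 -0.18174506] 0.12907171401275103 18.65
```

View pics/sd7.png

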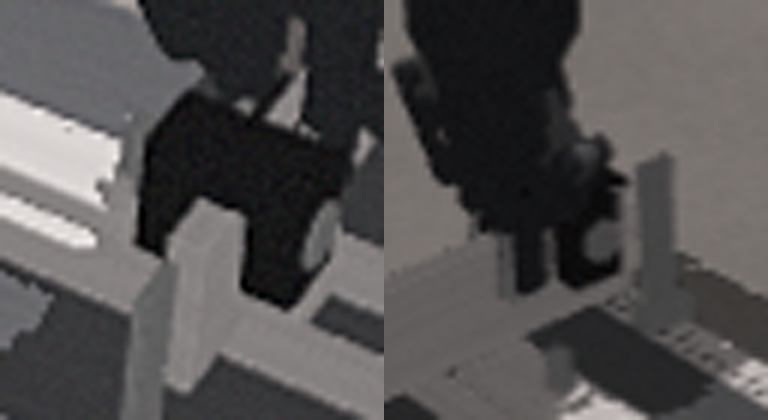

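```bash
python3 - <<'E'
from h import *
c=load("s7"); A=lambda u,v:np.array([u/6+340-.4,v/6+244-.4])
for n,p,z in(("junc L",(197,201),.1),("junc R",(243,213),.1),("endL",(166,243),.1),("endR",(207,256),.1),("blade",(151,283),.102),("blade near",(134,303),.102),("blade far",(169,264),.102)): print(n,(wg(plane(c,A(*p),z))*1000).round(1))
E
```

```text
junc L [60.5 83.6]
junc R [57.8 96.3]
endL [81.  84.3]
endR [79.4 95.8]
blade [99.7 88.9]
blade near [109.3  88.6]
blade far [90.3 89.5]
```

Bar mid reads 90.0 against blade 89.0, and the lever flank is at 59 (home). Trim by half a millimetre.

Emit:
apply_moves:
  moves:
    - [[0,-0.0006,0,0,0,0,1],[0,0,0,0,0,0,1]]

```text
time: 18.85
eef_pos: [0.5649, 0.2698, 0.0696]
tcp_rot: [-0.105, 0.994, -0.003, -0.006]
contact_force: [-2.6, -5.9, 0.4]
opening: 0.129
```

```bash
python3 - <<'E'
from h import *
to(.014,.089,.07); s=ctrl.get_state(); print(s["contact_force"],s["opening"],s["time"])
if abs(wg(s["eef_pos"])[1]-.0888)<.0006: ctrl.sign_off(); print("signed")
E
```

```text
gauge now [12.3 88.9] z 0.0696 shift now-axes [-0.0017  0.0001 -0.0005] turn [-0.29 -0.7  -0.03] shift aligned [-0.0017  0.0001 -0.0004]
[-2.61643658 -5.85994372  0.43648838] 0.1294540230015489 18.85
the job is handed in; nothing more can be done
signed
```

I handed the job in at 18.85 s with the gripper still holding the crossbar at the blade; it gave no verdict.

- **Keeper:** I lifted it straight off its posts and set it down in the grey tray. The pictures after release show it lying flat inside, with the carton and bottle unmoved. The tray floor gave a brief 28 N contact before I let go.
- **Leg:** I drew it out to the blade before touching the lever. At hand-in the grip was at gauge y 88.9 mm, against about 89 mm for the blade. The last picture, taken before a final 0.5 mm trim, put the bar about 1 mm past the blade. Allowing for the trim, I expect it within about 1 mm.
- **Lever:** I pushed it until it stalled at about 20 N. Its front flank measured about 59 mm, which is the fully home position.

**What went wrong:** my first try at sliding the lever with the bar gripped stuck and tilted the tool about 3°. I then opened the fingers about 1 mm a side, so the bar rested on one finger against the spring while the lever slid. During that slide the bar read about 90–92 mm, 1–2 mm past the blade, and I gripped it firmly again afterwards.

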